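# Post a stone test bar through the gravity flap

## Task

Push the long stone bar that lies on the white deck through the hanging metal flap with the fingers, so that the bar swings the flap open, goes right through and slides down into the catch bin behind it. Then draw the fingers back so that the flap swings fully shut. Do not lift, tip up or carry the bar, and leave the short stone stub, the brass weight and everything on the bench where they are.

Things in the scene. Friction and masses are not known exactly. Their poses are not given: they have to be found in the camera images.
- deck: Fixed feed deck: plywood plinth, white laminate top 110 mm above the bench. Origin at bench height, in line with the middle of the flap; +x is the feed direction (to the flap and bin), +y to its left, z up. In its frame (mm) the top spans x = -160 to 135 (the drop edge) and y = -80 to 200. A bar whose middle is past the drop edge tips and slides down into the bin by itself.
- fence (a point): Middle of the inner (left) face of the low aluminium fence on the right of the feed lane, at the deck top: (-20, -45, 110) mm in the deck frame. The fence is straight, parallel to the feed direction, 260 mm long, 12 mm wide, 12 mm high.
- mouth (a point): Middle of the flap's mouth, on the deck top straight below the rod: (120, 0, 110) mm in the deck frame; axes as the deck's. Two steel posts 16 mm square, 76 mm high, stand 54 mm to its left and right, leaving 92 mm between. A level rod of 8 mm diameter (13 mm at the flap's knuckle) joins them 68 mm above the deck top; the flap hangs on it.
- flap (a joint): Aluminium flap, 82 mm wide, 64 mm from rod to lower edge, 3 mm thick, 90 g, hung on the rod. 0 = shut: it leans 12 degrees, lower edge towards the bin, 5 mm above the deck. Grows (rad) as the lower edge swings on in the feed direction and up, to 1.45; it does not swing towards the feed side. No spring: it falls shut by its weight when nothing is under it.
- bar_center (a point): Centre of the long bar to be pushed through: grey stone, 100 mm long (its x axis), 42 mm wide (y), 32 mm high (z), about 0.3 kg, lying flat and loose on the deck between the fence and the middle of the deck, roughly pointing at the flap (up to about 20 degrees askew).
- bin_floor (a point): Centre of the catch bin's floor, 6 mm above the bench, (220, 0, 6) mm in the deck frame; axes as the deck's. The open-topped bin is 170 mm long in x and 150 mm wide inside; side walls 100 mm, end wall 70 mm above the bench. A bare steel slide goes down into it at 45 degrees from the drop edge.
- stub_center (a point): Centre of a short stub of the same stone, 44 x 42 x 32 mm, loose on the left part of the deck. Leave it alone.
- weight: Brass weight with a knob, 38 mm in diameter, 52 mm high, loose on the left part of the deck; origin at the centre of its underside. Leave it alone.
- stone_a: Rough grey stone about 100 mm across, 60 mm high, on the bench to the left; origin at the centre of its underside. Leave it alone.
- stone_b: Rough grey stone about 72 mm across, 42 mm high, on the bench to the left; origin at the centre of its underside. Leave it alone.
- mug: White mug, 76 mm in diameter, 90 mm high, on the bench to the right; origin at the centre of its underside. Leave it alone.
- mallet: Hammer lying on the bench to the right; origin on its underside, along its handle. Leave it alone.
- square: Try square lying on the bench at the far left of the bin: wooden stock 110 x 22 mm, steel blade 150 mm; origin under the middle of the stock. Leave it alone.
- bar: The long bar itself: origin at the centre of its underside, axes as above.
Not all that is in view belongs to the job. Leave any blue, orange or turquoise look-alike of the bar alone.

How it is judged:
On the way:
1. the bar, still level on the deck, is under the flap and holds it open (value of joint flap above 0.4 rad and x of bar_center in the frame of deck above 0.07 m and angle between bar_center's own z axis and vertical below 0.2 rad), for 0.05 s.
At the end, for the whole second after the job is handed in: The long bar rests inside the catch bin (its centre within the bin's walls and lower than 85 mm above the bench, speed under 0.03 m/s) and the flap hangs shut (within 0.08 rad) (x of bar_center in the frame of bin_floor between -0.085 and 0.085 m and y of bar_center in the frame of bin_floor between -0.075 and 0.075 m and height (world z) of bar_center below 0.085 m and linear speed of bar below 0.03 m/s and value of joint flap below 0.08 rad); the robot touches nothing.
It fails at once if the bar is lifted (centre more than 15 mm higher than when it lies on the deck) (height (world z) of bar_center above 0.141 m).
It fails at once if the bar is tipped more than 0.35 rad while it is still on the deck in front of the flap (angle between bar_center's own z axis and vertical above 0.35 rad and x of bar_center in the frame of deck below 0.1 m).
It fails at once if the stub or the weight is moved by more than 20 mm, or a thing on the bench by more than 30 mm (distance of any of stub_center, weight from where it was at the start of the episode above 0.02 m or distance of any of stone_a, stone_b, mug, mallet, square from where it was at the start of the episode above 0.03 m).
It also fails if it takes over 58 s, if anything falls off the work surface, if the arm or the gripper's body presses on something with over 40 N, if the wrist force passes 120 N, or if a joint passes its speed limit or range.

## Robot

A 6-joint arm with a two-finger parallel gripper is mounted at the origin on the work surface. World frame = base frame: x ahead of the robot, y to its left, z up, the work surface at z = 0. Lengths are in m, angles in rad, forces in N, time in s.
With the tool pointing down it reaches from about 0.325 to 0.85 m from the base axis. Payload 4.4 kg.
Tool frame: the origin (TCP) lies on the centre line of the jaws, within the pads' length; the fingertips stand 17 mm ahead of it and the grasp point (between the pads) lies 2 mm behind it; z points along the fingers, y is the direction in which the jaws open and shut (so a half turn about z gives the same grasp; the last joint's range is limited). The gripper opens to 94 mm and grips with 3 to 60 N. Pads are 16 mm wide; open, the fingers measure 119 mm over their backs; the gripper's body (75 mm by 177 mm) begins 78 mm behind the grasp point.
Start: joints at [1.081, 0.207, 1.542, -0, 1.393, -0.15], TCP at [0.192, 0.542, 0.222] pointing down, gripper open.
Joint ranges: [-2.73, 2.73], [-0.86, 2.22], [0.23, 2.46], [-1.11, 4.25], [0.08, 2.63], [-2.82, 2.82]. Speed limits (rad/s): [2.79, 2.79, 3.14, 3.14, 3.14, 3.14].

## Interface

Orientations are given as a unit quaternion [w, x, y, z].
In Python, from plant import state, grab_frame, camera_params, close_job gives the robot as it stands.
- The arm moves only by the tool jog_arm, never from a script. Its argument "series" is a list of rows, each an object of numbers: "gripper": the closure, from 0 (fully open) to 1 (shut); "x", "y", "z": the shift along the tool's x, y, z in m; "yaw": the turn about the tool's z in degrees. A call has 1 to 5 rows; each row is the pose to reach, as a shift and turn from the pose commanded when the call began, along the tool's axes at that moment; what a row does not reach only later rows make up. A row lasts 1/12 s, in which the tool goes at most 41.7 mm and 7.16 degrees, less where a joint would pass 70% of its speed; a pose out of reach is approached as far as the arm can. A call with a gripper value outside its range is refused whole. The fingers move at their own pace and stop on an object; "squeeze" is the grip in N (left out, the last holds). Time passes only in rows, so rows that repeat a pose let the fingers close. It gives the time, the measured TCP pose, the force and the opening at its end, in the units of the state.
- state(): the state, without advancing time (a new reading comes with each control period).
- grab_frame(name): name is "side" or "top"; returns (picture, depth): 480x640x3 uint8, red, green, blue; 480x640 float32, m along the optical axis (not along the pixel's ray), 0 where there is no reading.
- camera_params(name): a dict with "fx", "fy", "cx", "cy" (pixels), "distortion" ([k1, k2, p1, p2, k3] as OpenCV has them; the pictures are not rectified), "rvec" (rotation vector, rad) and "tvec" (3), from world to camera coordinates, as OpenCV has them. Camera axes: x right, y down, z forward; pixel columns grow to the right and rows downward; lengths in m; the calibration is good to about 2 mm. A picture is of the moment at which its call begins. camera_params takes no time and is no camera call.
- close_job(): hands the job in, once; it reports no verdict.
The state is a dict: "time": time; "qpos": joint angles; "qvel": joint speeds; "joint_torque": joint torques, N m; "tcp_pos": TCP position; "eef_rot": TCP orientation; "contact_force": force on the tool from outside, world axes, zero at the start; "torque": the same for the moment, N m; "finger_gap": finger opening in m.
Only numpy, scipy, OpenCV 4.12 (cv2) and the standard library are available. Lean on these libraries where they do the work, as an engineer would, in place of code of your own. Each camera call takes 0.05 s, during which the arm holds its last target. There are 200 camera calls.

## Working session

There is one attempt and no reset: what is moved stays moved. The work goes in short steps, Python scripts to look and compute and a tool call to move; the robot and the scene stay as the last step left them, time stands still between calls to the robot, and variables do not carry over. Pictures are saved under pics/ and viewed, about 8 in all and at most 12, crops included, and the job is handed in when it is done.

Besides the shell and the picture viewer there is one more tool, called after "Emit:" by a JSON object that holds its "api" and its "payload", one argument or row to a line. jog_arm: Moves the arm, as the interface text tells. Its arguments: {"type":"object","properties":{"series":{"type":"array"},"squeeze":{"type":"number"}},"required":["series"]}

```bash
mkdir -p pics; cat > h.py <<'E'
import numpy as np, cv2
from plant import state, grab_frame, camera_params, close_job
def cam(n):
    p=camera_params(n); K=np.array([[p['fx'],0,p['cx']],[0,p['fy'],p['cy']],[0,0,1.]])
    R=cv2.Rodrigues(np.array(p['rvec'],float))[0]; return K,np.array(p['distortion'],float),R,np.array(p['tvec'],float).ravel()
def cloud(n,depth):
    K,D,R,t=cam(n); v,u=np.mgrid[0:480,0:640]
    q=cv2.undistortPoints(np.stack([u,v],-1).reshape(-1,1,2).astype(np.float32),K,D).reshape(480,640,2)
    c=np.dstack([q[...,0]*depth,q[...,1]*depth,depth]); return (c-t)@R
def proj(n,P):
    K,D,R,t=cam(n); return cv2.projectPoints(np.array(P,float).reshape(-1,1,3),R,t,K,D)[0].reshape(-1,2)
E
python3 - <<'E'
from h import *
print(state())
for n in('side','top'):
    im,d=grab_frame(n); cv2.imwrite(f'pics/{n}0.png',im[...,::-1]); np.savez(f'{n}0.npz',im=im,d=d)
    K,D,R,t=cam(n); print(n,-R.T@t,R[2])
E
```

```text
{'time': 0.0, 'qpos': array([ 1.08055040e+00,  2.07404633e-01,  1.54296150e+00,  8.61338076e-06,
        1.39346873e+00, -1.50504082e-01]), 'qvel': array([ 9.76710053e-04,  2.62812431e-03, -4.57409227e-04, -6.14153749e-05,
       -9.49452003e-04, -1.48471036e-04]), 'joint_torque': array([-4.36888067e-04, -3.70893180e+01, -2.81407785e+01,  6.96402043e-02,
        3.66611034e-02, -1.93565988e-04]), 'tcp_pos': array([0.19125997, 0.54144512, 0.22129591]), 'eef_rot': array([-3.57083256e-04,  1.69055778e-01,  9.85605848e-01, -1.06272375e-03]), 'contact_force': array([-0.41649889,  0.06897367, -0.56496139]), 'torque': array([-0.01381214, -0.02362812,  0.05479646]), 'finger_gap': 0.09401196375245066}
side [0.47859279 0.96167048 1.13662681] [ 0.03786738 -0.69830465 -0.71479835]
top [ 0.42276071 -0.05452268  1.72164906] [ 0.06368046  0.00364454 -0.99796369]
```

View pics/top0.png

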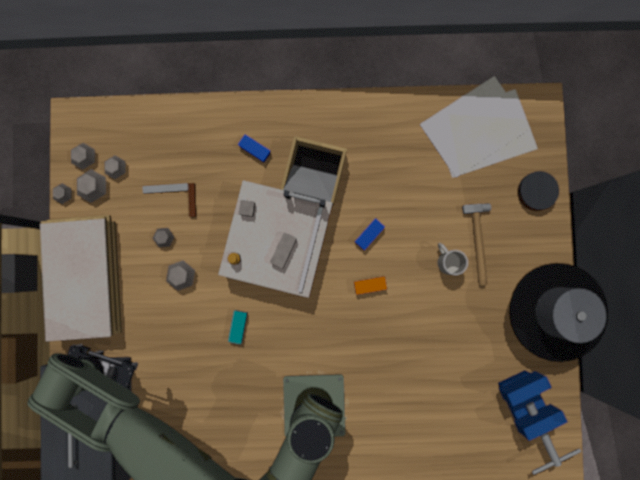

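View pics/side0.png

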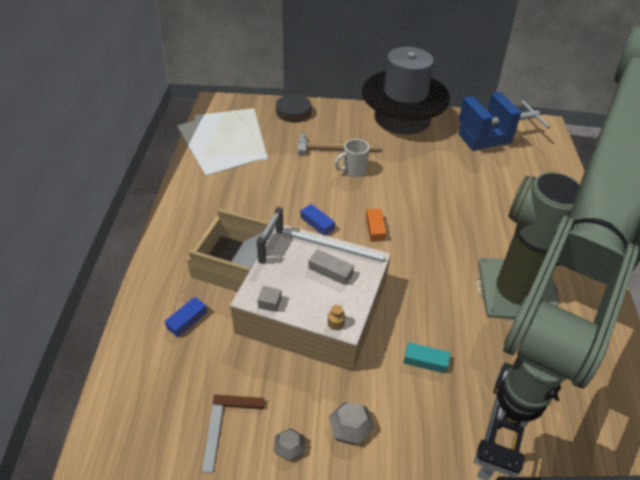

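The top view shows the deck in the middle with the bar at (284,251), stub at (247,209), weight at (234,258), and the flap and bin at about (307,198). The side view agrees. The blue, orange and turquoise look-alikes are all off the deck.

```bash
cat > m.py <<'E'
from h import *
def rect(P): 
    (c,(w,h),a)=cv2.minAreaRect((P*1000).astype(np.float32)); b=cv2.boxPoints((c,(w,h),a)); return np.round(c,1),np.round([w,h],1),round(a,2)
def blobs(P,roi,z0,z1,amin=40):
    m=((P[...,2]>z0)&(P[...,2]<z1)).astype(np.uint8); k=np.zeros_like(m); u0,v0,u1,v1=roi; k[v0:v1,u0:u1]=1; m*=k
    n,l,s,c=cv2.connectedComponentsWithStats(m,connectivity=4)
    return [(np.round(c[i]),s[i,4],P[l==i]) for i in range(1,n) if s[i,4]>=amin]
E
python3 - <<'E'
from m import *
for n,roi in(('top',(210,120,350,310)),('side',(180,180,400,370))):
    f=np.load(n+'0.npz'); P=cloud(n,f['d'])
    print(n,'depth res near deck')
    for lo,hi in((.09,.13),(.1165,.1305),(.134,.152),(.152,.2)):
        for c,a,Q in blobs(P,roi,lo,hi,12): print(lo,hi,c,a,np.round(np.median(Q,0),4),rect(Q[:,:2]))
f=np.load('top0.npz')
b=cv2.resize(f['im'][170:310,210:350],None,fx=4.2,fy=4.2,interpolation=cv2.INTER_CUBIC); cv2.imwrite('pics/crop0.png',b[...,::-1])
E
```

```text
top depth res near deck
0.09 0.13 [278. 236.] 8521 [0.5375 0.0948 0.1102] (array([609.4,  77.1]), array([283.1, 467.9]), 73.77)
0.1165 0.1305 [313. 238.] 247 [ 0.5236 -0.0139  0.1229] (array([525.3, -13.2]), array([ 14.2, 191. ]), 74.1)
0.1165 0.1305 [302. 281.] 82 [0.3964 0.0221 0.1225] (array([398.6,  21.5]), array([13.6, 68.8]), 71.74)
0.134 0.152 [246. 208.] 207 [0.6182 0.1818 0.1428] (array([618.9, 181.7]), array([42.7, 43.9]), 79.97)
0.134 0.152 [283. 250.] 470 [0.4896 0.0751 0.1423] (array([489.2,  75.5]), array([ 42.1, 100. ]), 64.03)
0.134 0.152 [235. 259.] 56 [0.4655 0.2159 0.1414] (array([468.9, 221.7]), array([33.4, 32.7]), 87.52)
0.152 0.2 [304. 198.] 211 [0.6373 0.0067 0.184 ] (array([638.2,   7.6]), array([124.3,  17. ]), 74.2)
0.152 0.2 [232. 258.] 63 [0.4696 0.2236 0.1611] (array([469.8, 222.9]), array([24.4, 23.5]), 86.71)
side depth res near deck
0.09 0.13 [242. 217.] 243 [ 0.7296 -0.0999  0.0981] (array([ 727.5, -100.2]), array([ 17.5, 142.7]), 75.27)
0.09 0.13 [310. 285.] 11568 [0.536  0.1178 0.1098] (array([609.4,  77.1]), array([288.4, 466.1]), 74.44)
0.1165 0.
[... 643 characters left out ...]
1.] 15 [ 0.6408 -0.0136  0.1425] (array([640.8, -12.7]), array([36.9,  3.1]), 75.67)
0.134 0.152 [261. 253.] 51 [0.6534 0.0646 0.1424] (array([651.9,  62.8]), array([21. , 12.1]), 27.67)
0.134 0.152 [331. 263.] 668 [0.4893 0.0772 0.1416] (array([489.8,  76.1]), array([ 47.3, 100.6]), 62.12)
0.134 0.152 [269. 295.] 348 [0.6191 0.1845 0.1413] (array([620.3, 182.4]), array([45.2, 45.3]), 81.17)
0.134 0.152 [336. 318.] 142 [0.4698 0.2317 0.1405] (array([470.6, 227. ]), array([31.4, 37. ]), 76.53)
0.152 0.2 [269. 228.] 361 [0.6415 0.0172 0.1813] (array([638.9,   7.8]), array([128. ,  16.4]), 74.18)
0.152 0.2 [337. 310.] 122 [0.4698 0.2252 0.1608] (array([469.9, 224.8]), array([23.5, 28.5]), 3.81)
```

View pics/crop0.png

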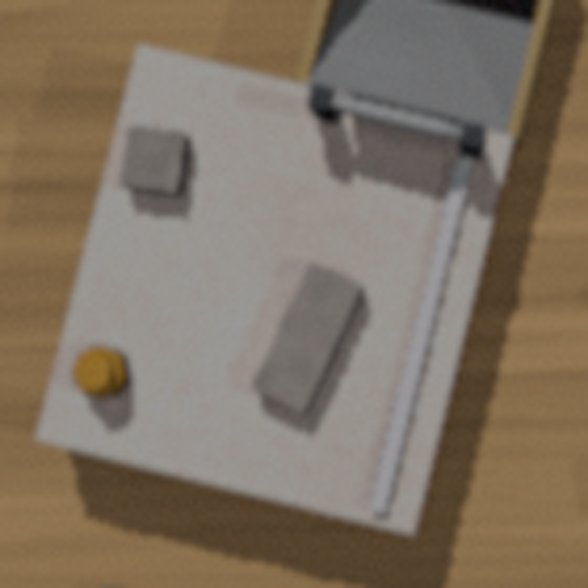

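The deck frame yaw is about -15.8°, with its origin at about (0.523, 0.040). The bar centre is at about (-42, 25) mm in that frame, skewed about -10°. First I'll loosely cage the bar between the fingers, then slide it straight into line with the mouth. After that I'll push it from behind.

Emit:
{"api": "jog_arm", "payload": {
  "series": [
    {"x": -0.0315, "y": -0.0246, "z": 0},
    {"x": -0.063, "y": -0.0492, "z": 0},
    {"x": -0.0945, "y": -0.0738, "z": 0},
    {"x": -0.126, "y": -0.0984, "z": 0},
    {"x": -0.1575, "y": -0.123, "z": 0}
  ]
}}

```text
invalid input at $.series[0]: expected keys gripper, x, y, z, yaw
```

Emit:
{"api": "jog_arm", "payload": {
  "series": [
    {"x": -0.0315, "y": -0.0246, "z": 0},
    {"x": -0.063, "y": -0.0492, "z": 0},
    {"x": -0.0945, "y": -0.0738, "z": 0},
    {"x": -0.126, "y": -0.0984, "z": 0},
    {"x": -0.1575, "y": -0.123, "z": 0}
  ]
}}

```text
invalid input at $.series[0]: expected keys gripper, x, y, z, yaw
```

```bash
cat > g.py <<'E'
import sys
from h import *
from scipy.spatial.transform import Rotation as Ro
A=np.deg2rad(-15.8); O=np.array([.5235,.0404]); ex=np.array([np.cos(A),np.sin(A)]); ey=np.array([-ex[1],ex[0]])
def d2w(x,y): return O+ex*x+ey*y
def w2d(p): p=np.asarray(p)[:2]-O; return np.array([p@ex,p@ey])
def go(x,y,z,yaw=0):
    "deck x,y (m), world z, deck yaw (deg) of the push direction -> tool shift, yaw"
    s=state(); q=s['eef_rot']; R=Ro.from_quat([q[1],q[2],q[3],q[0]]).as_matrix()
    d=R.T@(np.r_[d2w(x,y),z]-s['tcp_pos']); yn=np.rad2deg(np.arctan2(R[1,1],R[0,1]))
    print('t',s['time'],'deck',np.round(w2d(s['tcp_pos']),4),'z',s['tcp_pos'][2].round(4),'yaw',round(yn-90+15.8,2),'gap',s['finger_gap'],'F',s['contact_force'].round(1))
    print('shift',d.round(4),'yaw',round(-((90-15.8+yaw)-yn),2))
if __name__=='__main__': go(*map(float,sys.argv[1:]))
E
python3 g.py -.042 .025 .2215 -10.2
```

```text
t 0.1 deck [-0.456   0.3917] z 0.2214 yaw -3.67 gap 0.09384092804743781 F [0.3 0.1 0.4]
shift [-0.4367 -0.3395  0.0005] yaw 6.53
```

Emit:
{"api": "jog_arm", "payload": {
  "series": [
    {"gripper": 0, "yaw": 0, "x": -0.0315, "y": -0.0246, "z": 0},
    {"gripper": 0, "yaw": 0, "x": -0.063, "y": -0.0492, "z": 0},
    {"gripper": 0, "yaw": 0, "x": -0.0945, "y": -0.0738, "z": 0},
    {"gripper": 0, "yaw": 0, "x": -0.126, "y": -0.0984, "z": 0},
    {"gripper": 0, "yaw": 0, "x": -0.1575, "y": -0.123, "z": 0}
  ],
  "squeeze": 3
}}

```text
time: 0.52
tcp_pos: [0.2993, 0.3719, 0.2219]
eef_rot: [-0.0, 0.169, 0.986, -0.0]
contact_force: [0.7, 0.8, 0.1]
finger_gap: 0.0942
```

Emit:
{"api": "jog_arm", "payload": {
  "series": [
    {"gripper": 0, "yaw": 0, "x": -0.0315, "y": -0.0246, "z": 0},
    {"gripper": 0, "yaw": 0, "x": -0.063, "y": -0.0492, "z": 0},
    {"gripper": 0, "yaw": 0, "x": -0.0945, "y": -0.0738, "z": 0},
    {"gripper": 0, "yaw": 0, "x": -0.126, "y": -0.0984, "z": 0},
    {"gripper": 0, "yaw": 0, "x": -0.1575, "y": -0.123, "z": 0}
  ]
}}

```text
time: 0.93
tcp_pos: [0.4069, 0.2033, 0.2222]
eef_rot: [-0.0, 0.169, 0.986, -0.0]
contact_force: [0.7, 1.3, 0.9]
finger_gap: 0.0936
```

```bash
python3 g.py -.042 .025 .2215 -10.2
```

```text
t 0.9333 deck [-0.1565  0.125 ] z 0.2222 yaw -3.66 gap 0.09357470396395164 F [0.7 1.3 0.9]
shift [-0.1207 -0.0925  0.0007] yaw 6.54
```

Emit:
{"api": "jog_arm", "payload": {
  "series": [
    {"gripper": 0, "yaw": 0, "x": -0.0315, "y": -0.0246, "z": 0},
    {"gripper": 0, "yaw": 0, "x": -0.063, "y": -0.0492, "z": 0},
    {"gripper": 0, "yaw": 0, "x": -0.0945, "y": -0.0738, "z": 0},
    {"gripper": 0, "yaw": 3, "x": -0.121, "y": -0.093, "z": 0},
    {"gripper": 0, "yaw": 6.5, "x": -0.121, "y": -0.093, "z": 0}
  ]
}}

```text
time: 1.35
tcp_pos: [0.4925, 0.0722, 0.2222]
eef_rot: [0.001, 0.229, 0.973, -0.001]
contact_force: [-0.6, -0.2, 0.1]
finger_gap: 0.0943
```

```bash
python3 g.py -.042 .025 .138 -10.2; python3 - <<'E'
from m import *
im,d=grab_frame('side'); P=cloud('side',d)
for c,a,Q in blobs(P,(180,180,400,370),.134,.152,30): print(c,a,np.round(np.median(Q,0),4),rect(Q[:,:2]))
cv2.imwrite('pics/s1.png',cv2.resize(im[150:400,160:440],None,fx=2.4,fy=2.4)[...,::-1])
E
```

```text
t 1.35 deck [-0.0385  0.0222] z 0.2222 yaw -10.67 gap 0.09425980491906089 F [-0.6 -0.2  0.1]
shift [0.0041 0.0023 0.0842] yaw -0.47
[278. 223.] 44 [ 0.6258 -0.0388  0.1433] (array([625.2, -39. ]), array([25.3, 12. ]), 30.65)
[261. 253.] 50 [0.6532 0.0644 0.1433] (array([651.6,  63.6]), array([21.1, 14.1]), 27.16)
[332. 264.] 602 [0.4845 0.0798 0.1414] (array([490.1,  75.2]), array([ 47.3, 100.9]), 64.46)
[269. 295.] 344 [0.6195 0.1844 0.1416] (array([619.3, 180.2]), array([47.4, 44.7]), 82.44)
[336. 318.] 141 [0.4699 0.2314 0.1411] (array([470.5, 227.4]), array([30.9, 36. ]), 82.02)
```

View pics/s1.png

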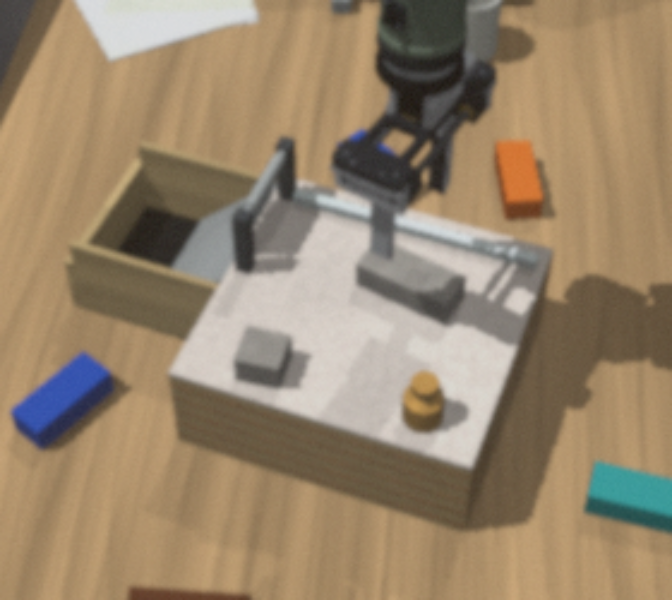

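The fingers straddle the bar, which is at crop (410,280), and both sides are clear. Lowering now.

Emit:
{"api": "jog_arm", "payload": {
  "series": [
    {"gripper": 0, "yaw": -0.5, "x": 0.003, "y": 0.002, "z": 0.03},
    {"gripper": 0, "yaw": -0.5, "x": 0.003, "y": 0.002, "z": 0.055},
    {"gripper": 0, "yaw": -0.5, "x": 0.003, "y": 0.002, "z": 0.075},
    {"gripper": 0, "yaw": -0.5, "x": 0.003, "y": 0.002, "z": 0.084},
    {"gripper": 0, "yaw": -0.5, "x": 0.003, "y": 0.002, "z": 0.084}
  ]
}}

```text
time: 1.82
tcp_pos: [0.4852, 0.0808, 0.1357]
eef_rot: [-0.003, 0.22, 0.976, -0.001]
contact_force: [-0.1, 0.8, -0.4]
finger_gap: 0.0944
```

Emit:
{"api": "jog_arm", "payload": {
  "series": [
    {"gripper": 0.5, "yaw": 0, "x": 0, "y": 0, "z": 0},
    {"gripper": 0.5, "yaw": 0, "x": 0, "y": 0, "z": 0},
    {"gripper": 0.5, "yaw": 0, "x": 0, "y": 0, "z": 0},
    {"gripper": 0.5, "yaw": 0, "x": 0, "y": 0, "z": 0},
    {"gripper": 0.5, "yaw": 0, "x": 0, "y": 0, "z": 0}
  ]
}}

```text
time: 2.23
tcp_pos: [0.4887, 0.0803, 0.1395]
eef_rot: [0.001, 0.22, 0.975, 0.0]
contact_force: [-0.3, 0.2, 0.5]
finger_gap: 0.0644
```

```bash
python3 g.py -.042 0 .138 0
```

```text
t 2.2333 deck [-0.0444  0.0289] z 0.1395 yaw -9.66 gap 0.06444396450295052 F [-0.3  0.2  0.5]
shift [-0.0072 -0.0281  0.0015] yaw -9.66
```

Emit:
{"api": "jog_arm", "payload": {
  "series": [
    {"gripper": 0.53, "yaw": 0, "x": 0, "y": 0, "z": 0},
    {"gripper": 0.53, "yaw": 0, "x": 0, "y": 0, "z": 0},
    {"gripper": 0.53, "yaw": 0, "x": 0, "y": 0, "z": 0},
    {"gripper": 0.53, "yaw": 0, "x": 0, "y": 0, "z": 0},
    {"gripper": 0.53, "yaw": 0, "x": 0, "y": 0, "z": 0}
  ]
}}

```text
time: 2.65
tcp_pos: [0.4879, 0.0799, 0.1386]
eef_rot: [0.0, 0.22, 0.975, -0.0]
contact_force: [-1.5, -2.1, 2.3]
finger_gap: 0.0442
```

```bash
python3 g.py -.042 0 .138 0; python3 g.py -.042 0 .138 0
```

```text
t 2.65 deck [-0.045   0.0283] z 0.1386 yaw -9.67 gap 0.0442041078984209 F [-1.5 -2.1  2.3]
shift [-0.0077 -0.0274  0.0006] yaw -9.67
t 2.65 deck [-0.045   0.0283] z 0.1386 yaw -9.67 gap 0.0442041078984209 F [-1.5 -2.1  2.3]
shift [-0.0077 -0.0274  0.0006] yaw -9.67
```

Emit:
{"api": "jog_arm", "payload": {
  "series": [
    {"gripper": 0.53, "yaw": -2, "x": -0.0015, "y": -0.0055, "z": 0},
    {"gripper": 0.53, "yaw": -4, "x": -0.003, "y": -0.011, "z": 0},
    {"gripper": 0.53, "yaw": -6, "x": -0.0045, "y": -0.0165, "z": 0},
    {"gripper": 0.53, "yaw": -8, "x": -0.006, "y": -0.022, "z": 0},
    {"gripper": 0.53, "yaw": -9.7, "x": -0.0077, "y": -0.0275, "z": 0}
  ]
}}

```text
time: 3.07
tcp_pos: [0.4833, 0.0529, 0.1385]
eef_rot: [0.0, 0.136, 0.991, 0.001]
contact_force: [0.4, 1.7, -0.2]
finger_gap: 0.0441
```

Emit:
{"api": "jog_arm", "payload": {
  "series": [
    {"gripper": 0.57, "yaw": 0, "x": 0, "y": 0, "z": 0},
    {"gripper": 0.57, "yaw": 0, "x": 0, "y": 0, "z": 0},
    {"gripper": 0.57, "yaw": 0, "x": 0, "y": 0, "z": 0},
    {"gripper": 0.57, "yaw": 0, "x": 0, "y": 0, "z": 0},
    {"gripper": 0.57, "yaw": 0, "x": 0, "y": 0, "z": 0}
  ]
}}

```text
time: 3.48
tcp_pos: [0.4832, 0.0522, 0.1385]
eef_rot: [0.0, 0.137, 0.991, -0.0]
contact_force: [0.4, -2.1, -0.1]
finger_gap: 0.0427
```

Emit:
{"api": "jog_arm", "payload": {
  "series": [
    {"gripper": 0.3, "yaw": 0, "x": 0, "y": 0, "z": 0},
    {"gripper": 0.3, "yaw": 0, "x": 0, "y": 0, "z": 0},
    {"gripper": 0.3, "yaw": 0, "x": 0, "y": 0, "z": 0},
    {"gripper": 0.3, "yaw": 0, "x": 0, "y": 0, "z": 0},
    {"gripper": 0.3, "yaw": 0, "x": 0, "y": 0, "z": 0}
  ]
}}

```text
time: 3.9
tcp_pos: [0.483, 0.0523, 0.1384]
eef_rot: [-0.0, 0.137, 0.991, 0.0]
contact_force: [0.2, 0.3, -0.3]
finger_gap: 0.0655
```

```bash
python3 g.py -.115 0 .138 0;cat > look.py <<'E'
import sys
from g import *; from m import *
for n,roi in(('side',(180,180,400,370)),('top',(210,120,350,310))):
    im,d=grab_frame(n); P=cloud(n,d)
    for c,a,Q in blobs(P,roi,.134,.147,100): r=rect(Q[:,:2]); print(n,c,a,r,'deck',w2d(r[0]/1000).round(4))
    cv2.imwrite(f'pics/{n}_{sys.argv[1]}.png',cv2.resize(im[150:400,160:440] if n=='side' else im[120:330,210:360],None,fx=2.4,fy=2.4)[...,::-1])
E
python3 look.py 2
```

```text
t 3.9 deck [-0.0423  0.0004] z 0.1384 yaw 0.03 gap 0.06553088438830706 F [ 0.2  0.3 -0.3]
shift [ 0.0727 -0.0004  0.0004] yaw 0.03
side [345. 260.] 247 (array([456.6,  62.2]), array([46.7, 42.6]), 61.68) deck [-0.0703  0.0028]
side [269. 295.] 342 (array([620. , 181.3]), array([45.5, 45.5]), 81.07) deck [0.0545 0.1619]
side [336. 318.] 139 (array([470.2, 227.5]), array([31.5, 36. ]), 82.74) deck [-0.1022  0.1655]
top [246. 207.] 194 (array([619.1, 181.5]), array([41.7, 43.9]), 81.27) deck [0.0536 0.1618]
```

Emit:
{"api": "jog_arm", "payload": {
  "series": [
    {"gripper": 0.3, "yaw": 0, "x": 0.02, "y": 0, "z": 0},
    {"gripper": 0.3, "yaw": 0, "x": 0.04, "y": 0, "z": 0},
    {"gripper": 0.3, "yaw": 0, "x": 0.06, "y": 0, "z": 0},
    {"gripper": 0.3, "yaw": 0, "x": 0.075, "y": 0, "z": 0},
    {"gripper": 0.3, "yaw": 0, "x": 0.082, "y": 0, "z": 0}
  ]
}}

```text
time: 4.42
tcp_pos: [0.4022, 0.0749, 0.1381]
eef_rot: [-0.001, 0.137, 0.991, 0.0]
contact_force: [0.5, 0.3, 0.9]
finger_gap: 0.0658
```

```bash
python3 g.py -.115 0 .138 0; python3 look.py 3
```

```text
t 4.4167 deck [-0.1261  0.0002] z 0.1381 yaw 0.06 gap 0.06580094257643716 F [0.5 0.3 0.9]
shift [-0.0111 -0.0002  0.    ] yaw 0.06
side [330. 256.] 560 (array([486. ,  51.5]), array([46.9, 99.5]), 72.39) deck [-0.0391  0.0005]
side [269. 295.] 342 (array([620.1, 183.2]), array([47.6, 45. ]), 79.56) deck [0.0541 0.1637]
side [336. 318.] 141 (array([470.7, 227.1]), array([32.1, 37. ]), 74.67) deck [-0.1016  0.1653]
top [246. 208.] 182 (array([618.9, 182.3]), array([43.4, 44.3]), 78.87) deck [0.0532 0.1625]
top [291. 250.] 395 (array([486.2,  51.8]), array([42.1, 98. ]), 71.67) deck [-0.039   0.0008]
```

View pics/side_3.png

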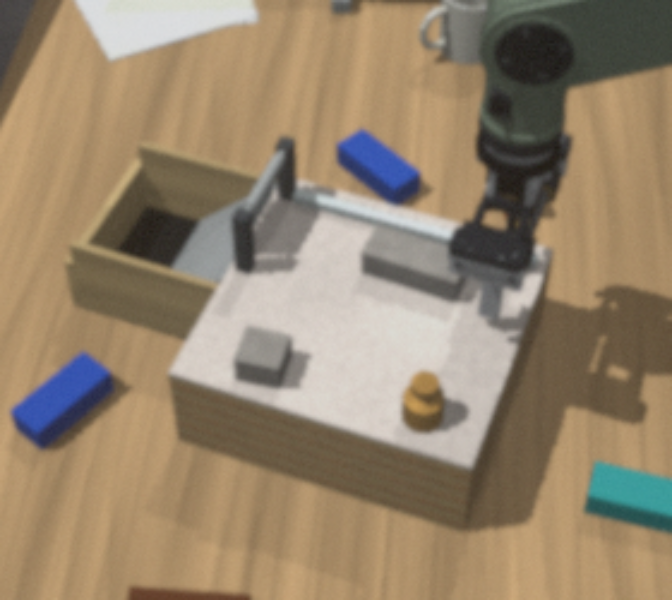

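The bar is now straight (about -2°) and centred (y about +1 mm), at crop (415,260). The fingers are behind it. I'll narrow the gap for a two-finger push, lower slightly and start pushing.

Emit:
{"api": "jog_arm", "payload": {
  "series": [
    {"gripper": 0.84, "yaw": 0, "x": 0, "y": 0, "z": 0.004},
    {"gripper": 0.84, "yaw": 0, "x": 0, "y": 0, "z": 0.004},
    {"gripper": 0.84, "yaw": 0, "x": 0, "y": 0, "z": 0.004},
    {"gripper": 0.84, "yaw": 0, "x": 0, "y": 0, "z": 0.004},
    {"gripper": 0.84, "yaw": 0, "x": 0, "y": 0, "z": 0.004}
  ],
  "squeeze": 20
}}

```text
time: 4.93
tcp_pos: [0.4046, 0.0743, 0.1344]
eef_rot: [-0.0, 0.137, 0.991, -0.0]
contact_force: [0.4, -0.3, -0.2]
finger_gap: 0.0359
```

Emit:
{"api": "jog_arm", "payload": {
  "series": [
    {"gripper": 0.84, "yaw": 0, "x": 0, "y": 0, "z": 0},
    {"gripper": 0.84, "yaw": 0, "x": 0, "y": 0, "z": 0},
    {"gripper": 0.84, "yaw": 0, "x": -0.008, "y": 0, "z": 0},
    {"gripper": 0.84, "yaw": 0, "x": -0.016, "y": 0, "z": 0},
    {"gripper": 0.84, "yaw": 0, "x": -0.024, "y": 0, "z": 0}
  ]
}}

```text
time: 5.35
tcp_pos: [0.4282, 0.0677, 0.1346]
eef_rot: [0.0, 0.137, 0.991, -0.0]
contact_force: [-5.4, 0.4, 1.9]
finger_gap: 0.0152
```

Emit:
{"api": "jog_arm", "payload": {
  "series": [
    {"gripper": 0.84, "yaw": 0, "x": -0.01, "y": 0, "z": 0},
    {"gripper": 0.84, "yaw": 0, "x": -0.02, "y": 0, "z": 0},
    {"gripper": 0.84, "yaw": 0, "x": -0.03, "y": 0, "z": 0},
    {"gripper": 0.84, "yaw": 0, "x": -0.04, "y": 0, "z": 0},
    {"gripper": 0.84, "yaw": 0, "x": -0.05, "y": 0, "z": 0}
  ]
}}

```text
time: 5.77
tcp_pos: [0.4763, 0.054, 0.1343]
eef_rot: [-0.0, 0.137, 0.991, 0.0]
contact_force: [-2.6, 0.1, 1.4]
finger_gap: 0.0152
```

```bash
python3 g.py .095 0 .135 0; python3 look.py 4
```

```text
t 5.7667 deck [-0.0491  0.0002] z 0.1343 yaw 0.02 gap 0.015230450713599058 F [-2.6  0.1  1.4]
shift [-0.1441 -0.0003 -0.0008] yaw 0.02
side [308. 251.] 408 (array([526.8,  46.7]), array([ 46.5, 120.7]), 69.21) deck [0.0015 0.007 ]
side [269. 296.] 351 (array([620. , 181.5]), array([46.1, 44.8]), 82.02) deck [0.0544 0.162 ]
side [336. 318.] 138 (array([470. , 227.6]), array([31. , 36.6]), 80.13) deck [-0.1024  0.1656]
top [246. 208.] 191 (array([619.2, 182.3]), array([43.4, 43.4]), 80.49) deck [0.0534 0.1626]
top [296. 225.] 211 (array([559.5,  33.4]), array([42.6, 51.8]), 74.56) deck [0.0365 0.0031]
```

View pics/side_4.png

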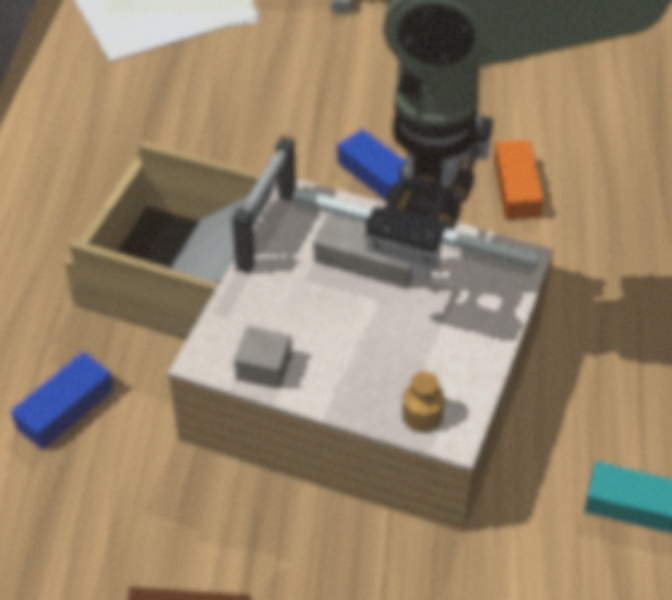

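The bar is straight (about 0.4°, y +3 mm), with its nose just in front of the flap at crop (320,245). Continuing the push.

Emit:
{"api": "jog_arm", "payload": {
  "series": [
    {"gripper": 0.84, "yaw": 0, "x": -0.01, "y": 0, "z": 0},
    {"gripper": 0.84, "yaw": 0, "x": -0.02, "y": 0, "z": 0},
    {"gripper": 0.84, "yaw": 0, "x": -0.03, "y": 0, "z": 0},
    {"gripper": 0.84, "yaw": 0, "x": -0.04, "y": 0, "z": 0},
    {"gripper": 0.84, "yaw": 0, "x": -0.05, "y": 0, "z": 0}
  ]
}}

```text
time: 6.28
tcp_pos: [0.5244, 0.0404, 0.1343]
eef_rot: [-0.0, 0.137, 0.991, -0.0]
contact_force: [-1.5, 0.8, -0.2]
finger_gap: 0.0149
```

Emit:
{"api": "jog_arm", "payload": {
  "series": [
    {"gripper": 0.84, "yaw": 0, "x": -0.01, "y": 0, "z": 0},
    {"gripper": 0.84, "yaw": 0, "x": -0.02, "y": 0, "z": 0},
    {"gripper": 0.84, "yaw": 0, "x": -0.03, "y": 0, "z": 0},
    {"gripper": 0.84, "yaw": 0, "x": -0.04, "y": 0, "z": 0},
    {"gripper": 0.84, "yaw": 0, "x": -0.045, "y": 0, "z": 0}
  ]
}}

```text
time: 6.7
tcp_pos: [0.5683, 0.028, 0.1345]
eef_rot: [0.0, 0.137, 0.991, -0.0]
contact_force: [-2.5, 0.9, 2.1]
finger_gap: 0.0153
```

```bash
python3 g.py .093 0 .135 0; python3 look.py 5
```

```text
t 6.7 deck [0.0464 0.0003] z 0.1345 yaw 0.01 gap 0.015299476480231803 F [-2.5  0.9  2.1]
shift [-0.0466 -0.0003 -0.0005] yaw 0.01
side [279. 245.] 174 (array([612.8,  32. ]), array([35.9, 99.5]), 56.58) deck [0.0882 0.0162]
side [269. 295.] 345 (array([619.8, 180.5]), array([49. , 44.5]), 80.07) deck [0.0545 0.161 ]
side [336. 318.] 138 (array([470. , 228.2]), array([30.5, 35.1]), 88.93) deck [-0.1026  0.1661]
top [246. 208.] 199 (array([619.2, 182.3]), array([43.2, 44.5]), 79.53) deck [0.0534 0.1626]
```

View pics/side_5.png

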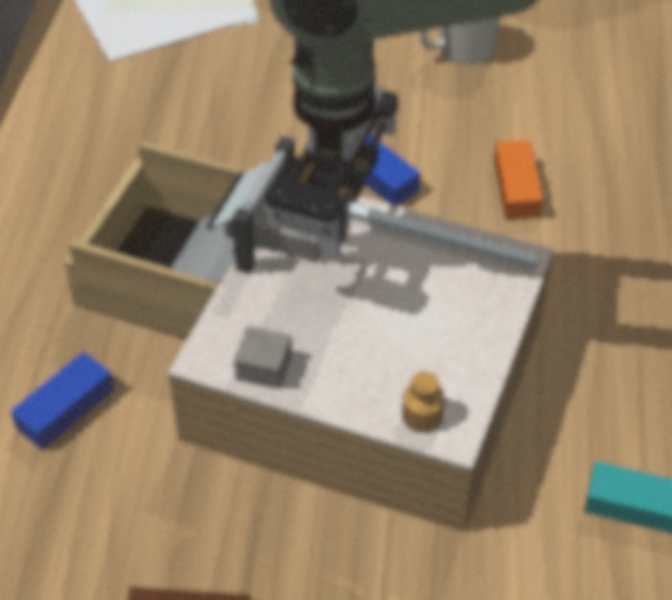

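The flap is held open by the level bar at crop (250,190), and the bar centre is at about x = 107 mm. I'll push the last 46 mm.

Emit:
{"api": "jog_arm", "payload": {
  "series": [
    {"gripper": 0.84, "yaw": 0, "x": -0.01, "y": 0, "z": 0},
    {"gripper": 0.84, "yaw": 0, "x": -0.02, "y": 0, "z": 0},
    {"gripper": 0.84, "yaw": 0, "x": -0.03, "y": 0, "z": 0},
    {"gripper": 0.84, "yaw": 0, "x": -0.04, "y": 0, "z": 0},
    {"gripper": 0.84, "yaw": 0, "x": -0.046, "y": 0, "z": 0}
  ]
}}

```text
time: 7.22
tcp_pos: [0.6127, 0.0155, 0.1348]
eef_rot: [0.001, 0.137, 0.991, -0.0]
contact_force: [-2.1, 0.6, 1.7]
finger_gap: 0.0146
```

Emit:
{"api": "jog_arm", "payload": {
  "series": [
    {"gripper": 0.84, "yaw": 0, "x": 0, "y": 0, "z": 0},
    {"gripper": 0.84, "yaw": 0, "x": 0, "y": 0, "z": 0},
    {"gripper": 0.84, "yaw": 0, "x": 0, "y": 0, "z": 0},
    {"gripper": 0.84, "yaw": 0, "x": 0, "y": 0, "z": 0},
    {"gripper": 0.84, "yaw": 0, "x": 0, "y": 0, "z": 0}
  ]
}}

```text
time: 7.63
tcp_pos: [0.6109, 0.0161, 0.1345]
eef_rot: [0.0, 0.137, 0.991, -0.0]
contact_force: [0.4, 0.6, -0.5]
finger_gap: 0.0153
```

Emit:
{"api": "jog_arm", "payload": {
  "series": [
    {"gripper": 0.84, "yaw": 0, "x": 0.02, "y": 0, "z": 0},
    {"gripper": 0.84, "yaw": 0, "x": 0.05, "y": 0, "z": 0},
    {"gripper": 0.84, "yaw": 0, "x": 0.08, "y": 0, "z": 0},
    {"gripper": 0.84, "yaw": 0, "x": 0.11, "y": 0, "z": 0},
    {"gripper": 0.84, "yaw": 0, "x": 0.14, "y": 0, "z": 0}
  ]
}}

```text
time: 8.05
tcp_pos: [0.4748, 0.0544, 0.1344]
eef_rot: [0.0, 0.137, 0.991, 0.0]
contact_force: [0.6, 0.2, -0.1]
finger_gap: 0.0146
```

```bash
python3 g.py .093 0 .135 0; python3 look.py 6
```

```text
t 8.05 deck [-0.0507  0.0002] z 0.1344 yaw 0.03 gap 0.014632249782984897 F [ 0.6  0.2 -0.1]
shift [-0.1437 -0.0003 -0.0006] yaw 0.03
side [269. 295.] 349 (array([620. , 182.3]), array([46.3, 44.2]), 81.12) deck [0.0542 0.1628]
side [336. 318.] 143 (array([470.5, 227.4]), array([32.2, 35.9]), 82.26) deck [-0.1019  0.1655]
top [246. 208.] 190 (array([619. , 182.1]), array([42.3, 44.4]), 78.76) deck [0.0533 0.1623]
```

View pics/side_6.png

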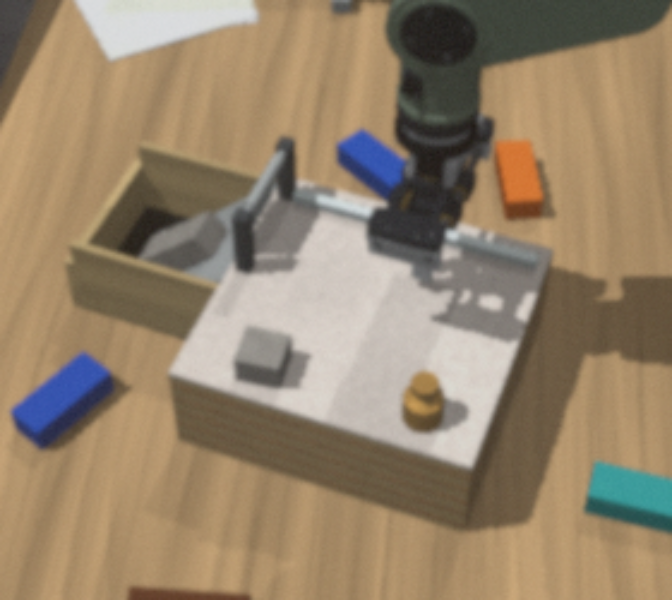

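View pics/top_6.png

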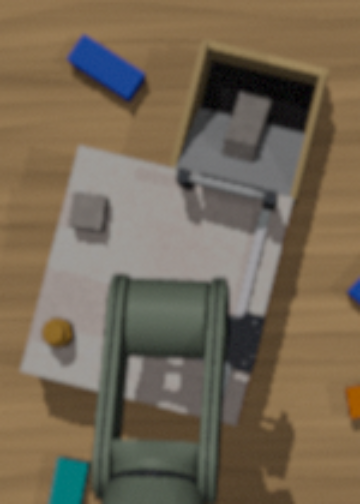

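The bar is in the bin at top crop (247,125), leaning on the slide, and the flap appears shut. I'll lift the fingers clear, then check that the bar is at rest, its height, and the flap angle.

Emit:
{"api": "jog_arm", "payload": {
  "series": [
    {"gripper": 0.84, "yaw": 0, "x": 0.0, "y": 0, "z": -0.02},
    {"gripper": 0.84, "yaw": 0, "x": 0, "y": 0, "z": -0.045},
    {"gripper": 0.84, "yaw": 0, "x": 0, "y": 0, "z": -0.07},
    {"gripper": 0.84, "yaw": 0, "x": 0, "y": 0, "z": -0.08},
    {"gripper": 0.84, "yaw": 0, "x": 0, "y": 0, "z": -0.08}
  ]
}}

```text
time: 8.57
tcp_pos: [0.4791, 0.0538, 0.2178]
eef_rot: [0.004, 0.137, 0.991, 0.0]
contact_force: [0.8, 0.3, -0.0]
finger_gap: 0.0151
```

```bash
cat > fin.py <<'E'
from g import *
def dk(P): q=P[...,:2]-O; return np.dstack([q@ex,q@ey,P[...,2]])
for k in range(2):
  for n in('top','side'):
    im,d=grab_frame(n); P=dk(cloud(n,d)); x,y,z=P[...,0],P[...,1],P[...,2]
    # bar: points clearly above the slide plane / floor
    m=(x>.14)&(x<.30)&(abs(y)<.07)&(z>np.maximum(.11-(x-.135),.006)+.012)&(z<.12)
    Q=P[m]; print(n,m.sum(),'bar top surf median',np.median(Q,0).round(4),'x',np.percentile(Q[:,0],[2,98]).round(3),'y',np.percentile(Q[:,1],[2,98]).round(3),'z',np.percentile(Q[:,2],[2,98]).round(3))
    if len(Q)>20:
        c=Q.mean(0); w,v=np.linalg.eigh(np.cov((Q-c).T)); print('  normal',v[:,0].round(2),'long',v[:,2].round(2))
    f=(x>.11)&(x<.19)&(abs(y)<.035)&(z>.12)&(z<.168)&(z>.11-(x-.135)+.01)
    F=P[f]
    if len(F)>10:
        b=np.polyfit(F[:,2],F[:,0],1); print('  flap',len(F),'lean deg',np.rad2deg(np.arctan(-b[0])).round(1))
E
python3 fin.py
```

```text
top 347 bar top surf median [0.2166 0.0026 0.0744] x [0.178 0.263] y [-0.018  0.023] z [0.03  0.099]
  normal [ 0.62 -0.03  0.79] long [-0.79  0.01  0.62]
  flap 17 lean deg 6.7
side 471 bar top surf median [0.2098 0.015  0.0738] x [0.178 0.261] y [-0.016  0.026] z [0.033 0.097]
  normal [-0.58 -0.26 -0.77] long [-0.79 -0.05  0.61]
  flap 38 lean deg 12.0
top 349 bar top surf median [0.2174 0.0018 0.0731] x [0.179 0.263] y [-0.018  0.023] z [0.031 0.101]
  normal [ 0.62 -0.08  0.78] long [-0.78  0.01  0.62]
  flap 14 lean deg 11.3
side 467 bar top surf median [0.2102 0.0149 0.0736] x [0.179 0.261] y [-0.017  0.026] z [0.034 0.097]
  normal [-0.59 -0.24 -0.77] long [-0.79 -0.04  0.62]
  flap 37 lean deg 12.2
```

```bash
python3 -c "
from plant import *
s=state();print(s['time'],s['contact_force']);print(close_job())"
```

```text
8.7667 [ 1.13607814 -0.13626178 -0.25415433]
the job is handed in; nothing more can be done
None
```

The long bar is in the catch bin and the flap is shut; I handed the job in at about 8.8 s of the 58 s. `close_job()` gives no verdict, so what follows is my own checks.

I straightened the bar between the fingers and slid it to the lane's middle without lifting it. That included a brief 3 N squeeze with the arm held still, to square it up. I then pushed it from behind with both fingers, through the flap and over the drop edge, and drew the fingers back and up.

- **Through the flap:** partway through the push, the camera showed the bar level under the open flap, with its centre about 107 mm along the deck. I did not measure the flap's angle at that moment.
- **Bar at the end:** it lies at rest, leaning on the slide inside the bin. Its centre is about (209, 2) mm in the deck frame and roughly 55 mm above the bench. Repeated readings a fraction of a second apart agreed to about 1 mm.
- **Flap at the end:** it leans about 12°, which is shut, from both side-camera readings. The top camera gave 6.7° and 11.3° from only 14–17 points, so I relied on the side view.
- **Everything else:** the stub and weight measured within about 2 mm of where they started. I did not measure the bench items, but nothing in view looked disturbed. The robot was clear of everything, with about 1 N of sensor noise.

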